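# Prop the spring guard and trim the knob beneath it

## Robot

A 6-joint arm with a two-finger parallel gripper is mounted at the origin on a cart in front of the work surface, level with it; the furniture and walls round the work are solid. World frame = base frame: x ahead of the robot, y to its left, z up, the work surface at z = 0. Lengths are in m, angles in rad, forces in N, time in s.
With the tool pointing down it reaches from about 0.35 to 0.975 m from the base axis. Payload 17.4 kg.
Tool frame: the origin (TCP) lies at the very end of the fingers, on their centre line; the grasp point (between the pads) lies 19 mm behind it (ctrl.grip_depth is the z of the grasp point in the tool frame, in m); z points along the fingers, y is the line along which they close (so a half turn about z gives the same grasp; the last joint's range is limited). The gripper opens to 85 mm and grips with 20 to 120 N. Pads are 22 mm wide; open, the fingers measure 114 mm over their backs; the gripper's body (76 mm by 85 mm) begins 54 mm behind the grasp point. The pads swing forward as they close: fully open they stand 13 mm farther back than shut.
Start: joints at [1.252, 0.116, 1.442, -0, 1.584, -0.038], TCP at [0.187, 0.649, 0.231] pointing down, gripper open.
Joint ranges: [-2.83, 2.83], [-0.83, 2.19], [0.07, 2.5], [-1.14, 4.28], [0.01, 3], [-2.97, 2.97]. Speed limits (rad/s): [1.89, 1.89, 2.22, 3.14, 3.14, 3.14].

## Interface

Orientations are given as a unit quaternion [x, y, z, w].
In Python, from bench import ctrl, optics gives the robot as it stands.
- The arm moves only by the tool step_arm, never from a script. Its argument "plan" is a list of rows, each an object of numbers: "claw": the closure, from -1 (fully open) to 1 (shut); "tx", "ty", "tz": the shift along the tool's x, y, z scaled (see below); "wx", "wy", "wz": the turn, a rotation vector about the tool's x, y, z scaled (see below). A call has 1 to 8 rows; each row shifts and turns the commanded pose from where the row before left it, along the tool's axes as they then stand; what a row does not reach is not made up. The controller multiplies each number of a shift by 5 cm and each number of a turn by 0.08 rad. A row lasts 1/10 s, in which the tool goes at most 50 mm and 8.59 degrees, less where a joint would pass 70% of its speed; a pose out of reach is approached as far as the arm can. A call with a number of a shift or a turn outside -1 to 1 is refused whole. A call with a gripper value outside its range is refused whole. The fingers move at their own pace and stop on an object; the grip force is fixed at half the most. Time passes only in rows, so rows that do not move let the fingers close. It gives the time, the measured TCP pose, the force, the opening and the grip force at its end, in the units of the state.
- ctrl.get_obs(): the state, without advancing time (a new reading comes with each control period).
- optics.grab_frame(name): name is "scene" or "top" or "wrist"; returns the picture (400x640x3 uint8, blue, green, red); there is no depth.
- optics.calibration(name): a dict with "mtx" (3x3 intrinsics, pixels), "k1" (the pictures are not rectified: a ray, as slopes to the right and down, at radius r is drawn at 1 + k1 r^2 times it, then the intrinsics apply), "R" (3x3) and "t" (3): a world point X has camera coordinates R X + t; the wrist camera has in their place "tool_from_camera" (4x4, takes a point from camera to tool coordinates, whose origin is the TCP and whose axes are the flange's). Camera axes: x right, y down, z forward; pixel columns grow to the right and rows downward; lengths in m; the calibration is good to about 2 mm. A picture is of the moment at which its call begins: read the wrist's pose just before it. calibration takes no time and is no camera call.
- ctrl.sign_off(): hands the job in; it is judged then, once.
The state is a dict: "time_s": time; "q": joint angles; "qd": joint speeds; "joint_efforts": joint torques, N m; "position": TCP position; "orientation": TCP orientation; "contact_force": force on the tool from outside, world axes, zero at the start; "wrist_torque": the same for the moment, N m; "grip_width": opening from 0.0 (shut) to 1.0 (fully open); "finger_force": force on a finger pad.
Only numpy, scipy, OpenCV 4.12 (cv2) and the standard library are available. Lean on these libraries where they do the work, as an engineer would, in place of code of your own. Each camera call takes 0.05 s, during which the arm holds its last target. There are 200 camera calls.

## Task

Lift the yellow flip guard of the blue trim unit and prop it open by standing the aluminium block upright on the unit's deck, under the side flange of the guard, so that the guard rests on the block when you let go. Then turn the black knob beneath it until its white pointer lines up with the red index, and leave the guard resting on the upright block. Do not knock over the oil bottle.

Things in the scene. Friction and masses are not known exactly. Their poses are not given: they have to be found in the camera images.
- trim_unit: Low blue enclosure fixed to the bench, 200 (x) x 260 (y) x 40 mm high, with a flat bare aluminium deck on top. Origin on the bench; the case reaches from x = -120 mm (front, towards the robot) to x = +80 mm and y = +-130 mm of it. The deck is at z = 40 mm.
- guard: Yellow three-sided hood with a clear window over the knob, hinged along the unit's y at the rear of the deck. Origin on the hinge line (unit x +60, y 0, z 40 mm); axes as the unit's when shut. Opens about its +y, front edge up; its tilt is the opening angle, 0 shut, stop at 1.40 rad. Own frame: top plate x 0 to -120, y +-74, z 42 to 47 mm; side walls 4 mm thick at y +-72 mm; no front wall.
- guard_flange (a point): Front end of the underside of the guard's left flange: guard x -120, y +89, z 0 mm. On each side a flat flange 4 mm thick, 34 mm wide (guard y 72 to 106 and -72 to -106), runs from x -4 to -120 mm and lies on the deck when shut; its underside runs through the hinge line. The block goes under the left or right flange.
- guard_bar (a point): Middle of the guard's black pull bar, 10 mm diameter, 80 mm long along unit y, on two posts at +-34 mm; guard x -100, z +84 mm, 32 mm clear above the plate. Hold it from above, fingers closing along unit x; it turns between the pads. Spring and damper: raise slowly (0.3 rad/s takes about 10 N here); let go at the stop the guard sinks to 1.1 rad in roughly 12 s, then on until shut; 1 N on a prop.
- hinge_mid (a point): Middle of the hinge line, on the unit; its axes are the unit's.
- deck_left (a point): Point on the deck 13 mm in front of the unit's origin and 92 mm to its left (unit y = +92 mm), where the block can stand: with its rear face 53 mm in front of the hinge line the guard rests at about 1.06 rad. Its axes are the unit's.
- deck_right (a point): The same at unit y = -92 mm; either side will do.
- prop_block: Plain aluminium set-up block with a dark hole in each face, 40 x 40 x 95 mm high, about 0.45 kg, standing upright on the bench left of the unit. Origin at the centre of its foot, z up. Stood upright on the deck with its top rear edge under a flange it holds the guard open; the flange reaches a block whose rear face is up to about 70 mm in front of the hinge line.
- trim_knob (a joint): Angle of the black bar knob about the vertical axis at trim_unit x = -20 mm, y = 0; 0 when its pointer points to the unit's -x (front), grows anticlockwise seen from above, range -1.3 to 1.3 rad. Stays where it is left (friction about 0.04 N m).
- knob_grip (a point): On the knob's axis, 20 mm above the deck: the height to grip. The grip is a bar 46 mm long, 14 mm wide, from 7 to 31 mm above the deck, on a 34 mm disc. Own x runs along the bar, the pointer at -x.
- pointer_tip (a point): Tip of the knob's white pointer, 30 mm from the knob's axis along the knob's -x.
- index_tip (a point): Tip of the small flat red index on the dial, 30 mm from the knob's axis. It is clamped and cannot be moved; it always lies anticlockwise of the pointer at the start, by 0.5 to 1.45 rad.
- oil_bottle: Cream squeeze bottle with a red spout, 45 mm across, 158 mm high, standing right of the unit. Origin at the centre of its foot, z up. A bystander.
Mind the look-alikes: they are no part of the job. Leave any green or orange look-alike of the prop_block alone.

How it is judged:
On the way, in this order (a step that is already met when the one before it is completed fails the run):
1. the block stands upright on the deck, let go, with the guard open above it (angle between guard's own z axis and vertical above 0.85 rad and z of prop_block in the frame of trim_unit between 0.036 and 0.045 m and angle between prop_block's own z axis and vertical below 0.1 rad and contact force between the fingers and prop_block below 0.1 N), for 0.2 s.
2. the knob's pointer is at the red index (horizontal distance between pointer_tip and index_tip below 0.005 m), for 0.2 s.
At the end, for the whole second after the job is handed in: The guard rests on the block (it has sunk onto it and bears on it) and is open by more than 0.85 rad; the block stands upright (within 0.1 rad) and still on the unit's deck; the tip of the knob's pointer is within 5 mm of the tip of the red index (angle between guard's own z axis and vertical above 0.85 rad and contact force between prop_block and guard above 0.1 N and z of prop_block in the frame of trim_unit between 0.036 and 0.045 m and angle between prop_block's own z axis and vertical below 0.1 rad and linear speed of prop_block below 0.02 m/s and horizontal distance between pointer_tip and index_tip below 0.005 m); the robot touches nothing.
It fails at once if the oil bottle is knocked over (angle between oil_bottle's own z axis and vertical above 0.5 rad).
It also fails if it takes over 72 s, if anything falls off the work surface, if the arm or the gripper's body presses on something with over 40 N, if the wrist force passes 120 N, or if a joint passes its speed limit or range.

## Working session

There is one attempt and no reset: what is moved stays moved. The work goes in short steps, Python scripts to look and compute and a tool call to move; the robot and the scene stay as the last step left them, time stands still between calls to the robot, and variables do not carry over. Pictures are saved under pics/ and viewed, at most 12 in all, crops included, and the job is handed in when it is done.

Besides the shell and the picture viewer there is one more tool, called as name(argument=value, ...), one argument or row to a line, values as JSON. step_arm: Moves the arm, as the interface text tells. Its arguments: {"type":"object","properties":{"plan":{"type":"array","items":{"type":"object","properties":{"claw":{"type":"number"},"tx":{"type":"number"},"ty":{"type":"number"},"tz":{"type":"number"},"wx":{"type":"number"},"wy":{"type":"number"},"wz":{"type":"number"}}}}},"required":["plan"]}

```bash
mkdir -p pics; ls; python3 - <<'E'
from bench import ctrl, optics
import cv2
o=ctrl.get_obs(); print(o['time_s'],o['position'],o['orientation'],ctrl.grip_depth)
for n in ['scene','top','wrist']:
    cv2.imwrite(f'pics/{n}0.png',optics.grab_frame(n)); c=optics.calibration(n); print(n,{k:(v.tolist() if hasattr(v,'tolist') else v) for k,v in c.items()})
E
```

```text
pics
0.0 [0.18699992 0.64838529 0.23052148] [ 1.39926927e-01  9.90161658e-01 -5.79133800e-04 -1.06693516e-04] -0.0187
scene {'mtx': [[476.75068062600025, 0.0, 320.7280251548672], [0.0, 476.75068062600025, 196.53624430981606], [0.0, 0.0, 1.0]], 'k1': -0.005683233927681647, 'R': [[0.5967604036986931, -0.8024157720928028, 0.0024391133807653217], [-0.5611220729898803, -0.4194781821391737, -0.7135685488534048], [0.5736018129163405, 0.424460814923976, -0.7005811707526557]], 't': [-0.2965042485711895, 0.34241198042129173, 1.271023702226182]}
top {'mtx': [[500.72362045430896, 0.0, 323.8380251124434], [0.0, 500.72362045430896, 203.03626473301293], [0.0, 0.0, 1.0]], 'k1': -0.05947206683409333, 'R': [[-0.028051383900100858, -0.9991691789934252, -0.029564702110688085], [-0.9904110549843218, 0.03178366472745685, -0.1344460517134489], [0.13527402568908756, 0.02550980999727704, -0.9904797764557192]], 't': [0.0342127827889873, 0.5111244822703842, 1.246362624758467]}
wrist {'mtx': [[330.80309407630307, 0.0, 322.6497761173146], [0.0, 330.80309407630307, 196.27020885090482], [0.0, 0.0, 1.0]], 'k1': -0.028228341646398564, 'tool_from_camera': [[-0.001157287304490536, -0.9660297845307132, -0.25842816426550286, 0.06469274367742373], [0.9999992299922437, -0.0010021995305696764, -0.0007318545071689293, 0.0008185542279848246], [0.0004479966669553365, -0.25842881223974196, 0.9660302005130801, -0.1429216491102876], [0.0, 0.0, 0.0, 1.0]]}
```

View pics/top0.png

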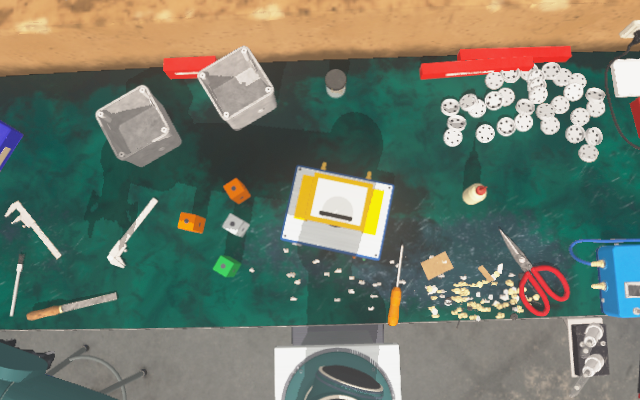

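View pics/scene0.png

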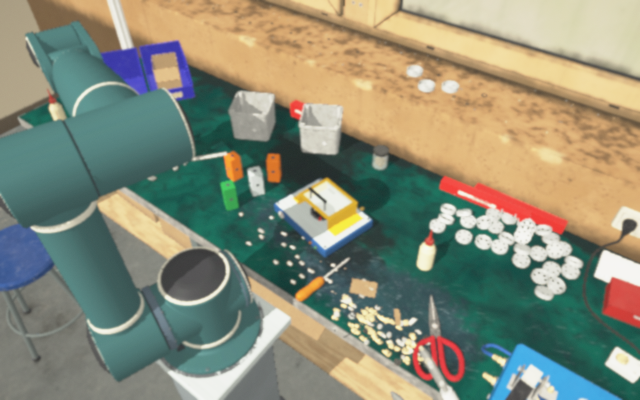

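The top view shows the unit at about (338,213), the grey block at (236,225) between a green and two orange ones, and the bottle at (475,193). Zooming in.

```bash
cat > h.py <<'E'
import numpy as np, cv2
from scipy.spatial.transform import Rotation as Rn
from bench import ctrl, optics
def pose():
    o=ctrl.get_obs(); return Rn.from_quat(o['orientation']).as_matrix(),np.array(o['position'])
def cam(n):
    c=optics.calibration(n); K=np.array(c['mtx'])
    if n=='wrist':
        R,p=pose(); T=np.array(c['tool_from_camera']); Rc=R@T[:3,:3]; C=R@T[:3,3]+p
    else:
        Rc=np.array(c['R']).T; C=-Rc@np.array(c['t'])
    return K,c['k1'],Rc,C
def ray(cm,uv):
    K,k,Rc,C=cm; d=(np.array(uv,float)-[K[0,2],K[1,2]])/[K[0,0],K[1,1]]
    s=d.copy()
    for _ in range(8): s=d/(1+k*(s@s))
    return C,Rc@np.array([s[0],s[1],1])
def onplane(cm,uv,z):
    C,d=ray(cm,uv); return C+d*(z-C[2])/d[2]
def proj(cm,X):
    K,k,Rc,C=cm; c=Rc.T@(np.array(X)-C); s=c[:2]/c[2]; s=s*(1+k*(s@s)); return s*[K[0,0],K[1,1]]+[K[0,2],K[1,2]]
def tri(c1,u1,c2,u2):
    A,a=ray(c1,u1);B,b=ray(c2,u2);M=np.stack([a,-b],1);s=np.linalg.lstsq(M,B-A,rcond=None)[0]
    P=A+a*s[0];Q=B+b*s[1]; return (P+Q)/2,np.linalg.norm(P-Q)
E
python3 - <<'E'
from h import *
t=cv2.imread('pics/top0.png'); 
a=cv2.resize(t[155:285,180:400],None,fx=3.6,fy=3.6,interpolation=cv2.INTER_CUBIC); cv2.imwrite('pics/topz.png',a)
cm=cam('top')
hsv=cv2.cvtColor(t,cv2.COLOR_BGR2HSV)
blue=cv2.inRange(hsv,(100,90,40),(125,255,255)); blue[:, :270]=0; blue[:,400:]=0
ys,xs=np.nonzero(blue); P=np.array([onplane(cm,(x,y),.04)[:2] for x,y in zip(xs,ys)])
r=cv2.minAreaRect(P.astype(np.float32)*1000); print('unit',r,len(xs),cv2.boxPoints(r))
s=cv2.imread('pics/scene0.png')
cv2.imwrite('pics/scz.png',cv2.resize(s[130:270,210:380],None,fx=4,fy=4,interpolation=cv2.INTER_CUBIC))
E
```

```text
unit ((487.7164306640625, -13.861602783203125), (258.73028564453125, 199.61924743652344), 76.23316192626953) 514 [[ 359.98892 -115.75854]
 [ 553.87354 -163.2622 ]
 [ 615.444     88.03533]
 [ 421.55933  135.539  ]]
```

View pics/topz.png

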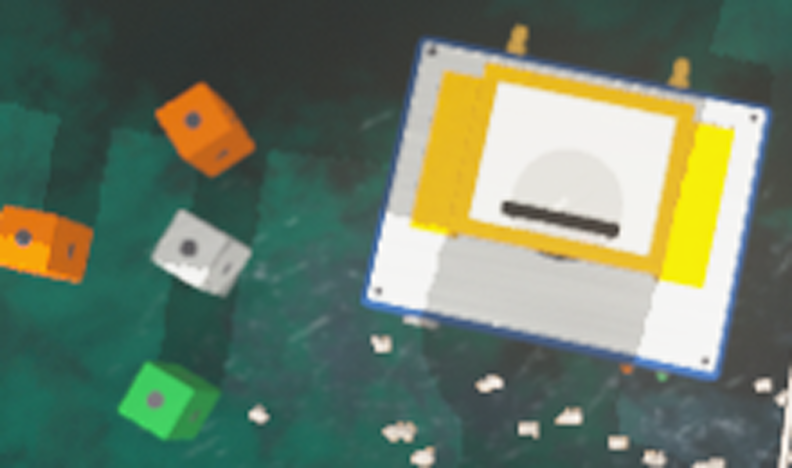

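Unit measures 259 x 200 mm on the z=40 plane (as given): origin ≈ (0.507,-0.019), yaw ≈ -13.8°. Block's top hole is at top-view pixel ≈ (232.5,223.6).

```bash
cat >> h.py <<'E'
U=np.array([.5071,-.0186]); yaw=np.radians(-13.77)
def unit(x,y): c,s=np.cos(yaw),np.sin(yaw); return U+[c*x-s*y,s*x+c*y]
def row(target,yawx=None):
    """remaining shift in tool axes (m) and yaw turn about tool z needed; yawx: world heading of tool x"""
    R,p=pose(); d=R.T@(np.array(target)-p)
    o=ctrl.get_obs(); h=np.arctan2(R[1,0],R[0,0])
    out=[np.round(d/.05,2)]
    print('t',o['time_s'],'tcp',np.round(p,4),'headx',round(np.degrees(h),2),'shift units',out[0],'tilt',np.round(R[:,2],3))
    if yawx is not None:
        a=(yawx-h+np.pi)%(2*np.pi)-np.pi; print('wz units',round(-a/.08,2))
E
python3 - <<'E'
from h import *
t=cv2.imread('pics/top0.png');cm=cam('top')
hole=onplane(cm,(232.5,223.6),.095);print('block hole',hole)
hs=cv2.cvtColor(t,cv2.COLOR_BGR2HSV); m=cv2.inRange(hs,(0,0,110),(180,60,255)); m[:205]=0;m[245:]=0;m[:,:218]=0;m[:,252:]=0
ys,xs=np.nonzero(m);P=np.array([onplane(cm,(x,y),.095)[:2] for x,y in zip(xs,ys)])
print(cv2.minAreaRect(P.astype(np.float32)*1000))
for p in [(183,208),(152,255),(238,240),(207,280)]: print(onplane(cm,(180+p[0]/3.6,155+p[1]/3.6),.095)[:2])
for nm,p in dict(org=(191-0,222),o2=(236,190),g=(225,267),bottle=(480,187)).items(): print(nm,onplane(cm,p,.095)[:2])
for xy in [(-40,0),(-90,92),(-13,92)]: print(xy,unit(*(np.array(xy)/1000)))
row([hole[0],hole[1],.231])
E
```

```text
block hole [0.46021505 0.24183006 0.095     ]
((455.8016662597656, 234.774658203125), (59.64340591430664, 42.84523010253906), 57.964359283447266)
[0.48696497 0.24584608]
[0.45549253 0.26721752]
[0.46394662 0.20828362]
[0.43739745 0.22963664]
org [0.46722378 0.34477752]
o2 [0.54308671 0.23283225]
g [0.35534966 0.26069137]
bottle [ 0.53098206 -0.36490681]
(-40, 0) [ 0.46824964 -0.009079  ]
(-90, 92) [0.44158498 0.09217808]
(-13, 92) [0.51637193 0.07385016]
t 0.15 tcp [0.187  0.6484 0.2307] headx 163.91 shift units [-7.5 -6.3 -0. ] tilt [-0.    -0.001 -1.   ]
```

View pics/scz.png

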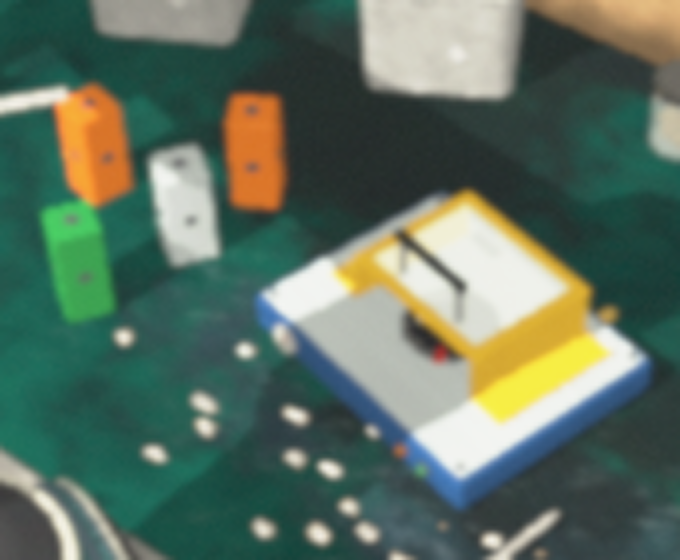

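The scene zoom shows the grey block standing alone (185,205), the guard shut with bar on top, red index near the front of the dial at (440,355).

step_arm(
  plan=[
    {"tx": -0.7, "ty": -0.6},
    {"tx": -0.7, "ty": -0.6},
    {"tx": -0.7, "ty": -0.6},
    {"tx": -0.7, "ty": -0.6},
    {"tx": -0.7, "ty": -0.6},
    {"tx": -0.7, "ty": -0.6},
    {"tx": -0.7, "ty": -0.6},
    {"tx": -0.7, "ty": -0.6},
  ],
)

```text
$.plan[0]: bad value
```

step_arm(
  plan=[
    {"tx": -0.7, "ty": -0.6},
    {"tx": -0.7, "ty": -0.6},
    {"tx": -0.2, "ty": -0.2},
    {"wz": 0.9},
    {"wz": 0.9},
    {"wz": 0.9},
    {"wz": 0.9},
    {},
  ],
)

```text
$.plan[0]: bad value
```

```bash
python3 - <<'E'
from h import *
cm=cam('wrist'); f=optics.grab_frame('wrist'); cv2.imwrite('pics/w1.png',f)
row([.460,.241,.231],np.radians(147)); print(proj(cm,[.46,.241,.095]))
t=optics.grab_frame('wrist')
hs=cv2.cvtColor(f,cv2.COLOR_BGR2HSV); m=cv2.inRange(hs,(0,0,110),(180,60,255))
n,l,st,ce=cv2.connectedComponentsWithStats(m)
for i in range(1,n):
    if st[i][4]>400: print(st[i],ce[i])
E
```

```text
t 0.2 tcp [0.187  0.6485 0.2309] headx 163.91 shift units [-7.5  -6.32  0.  ] tilt [-0.    -0.001 -1.   ]
wz units 3.69
[ 61.81870545 487.89922176]
[    0     0   640   273 92059] [289.56136825  95.29005312]
[ 362    0   87   48 2505] [404.14570858  26.62914172]
[510 161  13 112 972] [516.81584362 220.0308642 ]
[ 283  201  119   69 1924] [342.9485447  236.82588358]
[166 245  49  54 761] [188.31668857 270.5413929 ]
[431 245  50  54 756] [456.87698413 270.48544974]
[288 316  44  28 805] [311.22484472 328.05217391]
```

View pics/w1.png

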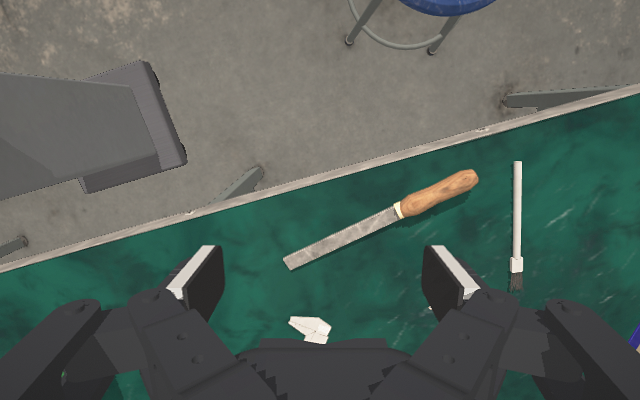

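The first wrist view is of the bench edge (arm not moved: rows need all the fields). Sending them complete.

step_arm(
  plan=[
    {"tx": -0.7, "ty": -0.6, "tz": 0, "wx": 0, "wy": 0, "wz": 0, "claw": -1},
    {"tx": -0.7, "ty": -0.6, "tz": 0, "wx": 0, "wy": 0, "wz": 0, "claw": -1},
    {"tx": -0.7, "ty": -0.6, "tz": 0, "wx": 0, "wy": 0, "wz": 0, "claw": -1},
    {"tx": -0.7, "ty": -0.6, "tz": 0, "wx": 0, "wy": 0, "wz": 0, "claw": -1},
    {"tx": -0.7, "ty": -0.6, "tz": 0, "wx": 0, "wy": 0, "wz": 0, "claw": -1},
    {"tx": -0.7, "ty": -0.6, "tz": 0, "wx": 0, "wy": 0, "wz": 0, "claw": -1},
    {"tx": -0.7, "ty": -0.6, "tz": 0, "wx": 0, "wy": 0, "wz": 0, "claw": -1},
    {"tx": -0.7, "ty": -0.6, "tz": 0, "wx": 0, "wy": 0, "wz": 0, "claw": -1},
  ],
)

```text
time_s: 1.05
position: [0.3902, 0.3387, 0.2314]
orientation: [0.14, 0.99, 0.0, 0.0]
contact_force: [0.6, 0.0, 0.5]
grip_width: 0.998
finger_force: 0.0
```

step_arm(
  plan=[
    {"tx": -0.7, "ty": -0.6, "tz": 0, "wx": 0, "wy": 0, "wz": 0, "claw": -1},
    {"tx": -0.7, "ty": -0.6, "tz": 0, "wx": 0, "wy": 0, "wz": 0, "claw": -1},
    {"tx": -0.5, "ty": -0.3, "tz": 0, "wx": 0, "wy": 0, "wz": 0, "claw": -1},
    {"tx": 0, "ty": 0, "tz": 0, "wx": 0, "wy": 0, "wz": 0.9, "claw": -1},
    {"tx": 0, "ty": 0, "tz": 0, "wx": 0, "wy": 0, "wz": 0.9, "claw": -1},
    {"tx": 0, "ty": 0, "tz": 0, "wx": 0, "wy": 0, "wz": 0.9, "claw": -1},
    {"tx": 0, "ty": 0, "tz": 0, "wx": 0, "wy": 0, "wz": 0.99, "claw": -1},
    {"tx": 0, "ty": 0, "tz": 0, "wx": 0, "wy": 0, "wz": 0, "claw": -1},
  ],
)

```text
time_s: 1.85
position: [0.4601, 0.2419, 0.2312]
orientation: [0.285, 0.959, -0.0, -0.0]
contact_force: [-0.1, 0.6, 0.3]
grip_width: 1.005
finger_force: 0.0
```

```bash
python3 - <<'E'
from h import *
row([.460,.241,.231],np.radians(147))
cm=cam('wrist'); f=optics.grab_frame('wrist'); cv2.imwrite('pics/w2.png',f)
print(proj(cm,[.46,.241,.095]))
E
```

```text
t 1.85 tcp [0.4601 0.2419 0.2312] headx 146.91 shift units [-0.01 -0.02  0.  ] tilt [-0. -0. -1.]
wz units -0.02
[320.88844738 185.88777528]
```

View pics/w2.png

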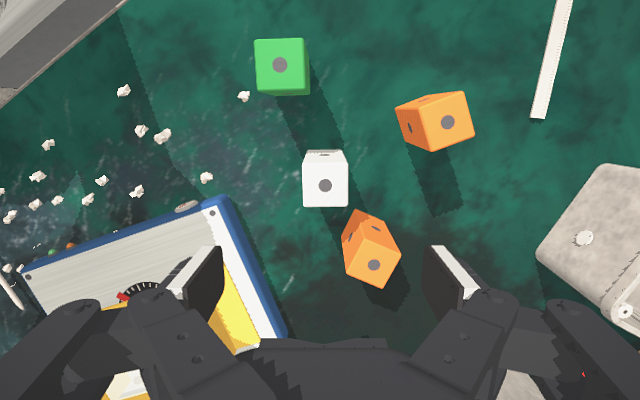

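The block's top face is square in the wrist view, centred at (325,186), 3.5 mm along tool y of the prediction; edges are aligned with the tool. Descend and grip.

step_arm(
  plan=[
    {"tx": 0, "ty": 0.05, "tz": 0.7, "wx": 0, "wy": 0, "wz": 0, "claw": -1},
    {"tx": 0, "ty": 0, "tz": 0.9, "wx": 0, "wy": 0, "wz": 0, "claw": -1},
    {"tx": 0, "ty": 0, "tz": 0.9, "wx": 0, "wy": 0, "wz": 0, "claw": -1},
    {"tx": 0, "ty": 0, "tz": 0.6, "wx": 0, "wy": 0, "wz": 0, "claw": -1},
    {"tx": 0, "ty": 0, "tz": 0.4, "wx": 0, "wy": 0, "wz": 0, "claw": -1},
    {"tx": 0, "ty": 0, "tz": 0.06, "wx": 0, "wy": 0, "wz": 0, "claw": -1},
    {"tx": 0, "ty": 0, "tz": 0, "wx": 0, "wy": 0, "wz": 0, "claw": 1},
    {"tx": 0, "ty": 0, "tz": 0, "wx": 0, "wy": 0, "wz": 0, "claw": 1},
  ],
)

```text
time_s: 2.7
position: [0.4621, 0.2444, 0.0548]
orientation: [0.284, 0.959, 0.001, 0.001]
contact_force: [-0.4, 0.7, 0.3]
grip_width: 0.692
finger_force: 0.0
```

step_arm(
  plan=[
    {"tx": 0, "ty": 0, "tz": 0, "wx": 0, "wy": 0, "wz": 0, "claw": 1},
    {"tx": 0, "ty": 0, "tz": 0, "wx": 0, "wy": 0, "wz": 0, "claw": 1},
    {"tx": 0, "ty": 0, "tz": 0, "wx": 0, "wy": 0, "wz": 0, "claw": 1},
    {"tx": 0, "ty": 0, "tz": 0, "wx": 0, "wy": 0, "wz": 0, "claw": 1},
  ],
)

```text
time_s: 3.1
position: [0.462, 0.2443, 0.0548]
orientation: [0.284, 0.959, 0.001, 0.001]
contact_force: [-1.3, -0.4, 5.1]
grip_width: 0.459
finger_force: 59.5
```

```bash
python3 - <<'E'
from h import *
p=unit(-.093,.092); print(p, np.degrees(yaw)+180)
row([p[0],p[1],.160],yaw+np.pi)
E
```

```text
[0.4386712  0.09289215] 166.23
t 3.1 tcp [0.462  0.2443 0.0548] headx 147.01 shift units [-1.26 -2.79 -2.11] tilt [ 0.002  0.001 -1.   ]
wz units -4.19
```

step_arm(
  plan=[
    {"tx": 0, "ty": 0, "tz": -0.4, "wx": 0, "wy": 0, "wz": 0, "claw": 1},
    {"tx": 0, "ty": 0, "tz": -0.7, "wx": 0, "wy": 0, "wz": 0, "claw": 1},
    {"tx": 0, "ty": 0, "tz": -0.3, "wx": 0, "wy": 0, "wz": 0, "claw": 1},
    {"tx": -0.26, "ty": -0.5, "tz": 0, "wx": 0, "wy": 0, "wz": 0, "claw": 1},
    {"tx": -0.3, "ty": -0.7, "tz": 0, "wx": 0, "wy": 0, "wz": 0, "claw": 1},
    {"tx": -0.3, "ty": -0.7, "tz": 0, "wx": 0, "wy": 0, "wz": 0, "claw": 1},
    {"tx": -0.3, "ty": -0.6, "tz": 0, "wx": 0, "wy": 0, "wz": 0, "claw": 1},
    {"tx": -0.1, "ty": -0.29, "tz": 0, "wx": 0, "wy": 0, "wz": 0, "claw": 1},
  ],
)

```text
time_s: 3.9
position: [0.4379, 0.0907, 0.1231]
orientation: [0.285, 0.959, -0.0, 0.0]
contact_force: [0.4, -0.2, -5.1]
grip_width: 0.459
finger_force: 62.6
```

step_arm(
  plan=[
    {"tx": 0, "ty": 0, "tz": 0, "wx": 0, "wy": 0, "wz": -0.8, "claw": 1},
    {"tx": 0, "ty": 0, "tz": 0, "wx": 0, "wy": 0, "wz": -0.9, "claw": 1},
    {"tx": 0, "ty": 0, "tz": 0, "wx": 0, "wy": 0, "wz": -0.9, "claw": 1},
    {"tx": 0, "ty": 0, "tz": 0, "wx": 0, "wy": 0, "wz": -0.9, "claw": 1},
    {"tx": 0, "ty": 0, "tz": 0, "wx": 0, "wy": 0, "wz": -0.69, "claw": 1},
    {"tx": 0, "ty": 0, "tz": 0, "wx": 0, "wy": 0, "wz": 0, "claw": 1},
  ],
)

```text
time_s: 4.5
position: [0.4382, 0.0928, 0.123]
orientation: [0.12, 0.993, -0.0, -0.0]
contact_force: [0.0, -0.6, -5.0]
grip_width: 0.461
finger_force: 62.6
```

```bash
python3 - <<'E'
from h import *
p=unit(-.093,.092)
row([p[0],p[1],.0948],yaw+np.pi); f=optics.grab_frame('wrist'); s=optics.grab_frame('scene')
s=cv2.resize(s[130:280,210:390],None,fx=2.2,fy=2.67,interpolation=cv2.INTER_CUBIC)
cv2.imwrite('pics/w3.png',cv2.resize(np.hstack([f,s[:400]]),None,fx=.75,fy=.75))
E
```

```text
t 4.5 tcp [0.4382 0.0928 0.123 ] headx 166.27 shift units [-0.01  0.    0.56] tilt [-0. -0. -1.]
wz units 0.01
```

View pics/w3.png

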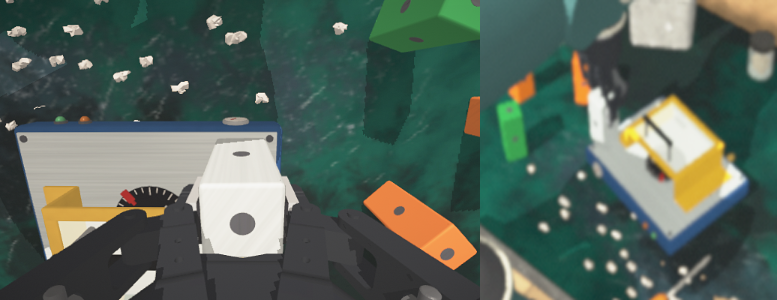

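The block hangs upright, clear in front of the guard's left flange (block top at (240,220)). Lower it onto the deck front and release.

step_arm(
  plan=[
    {"tx": 0, "ty": 0, "tz": 0.3, "wx": 0, "wy": 0, "wz": 0, "claw": 1},
    {"tx": 0, "ty": 0, "tz": 0.22, "wx": 0, "wy": 0, "wz": 0, "claw": 1},
    {"tx": 0, "ty": 0, "tz": 0.04, "wx": 0, "wy": 0, "wz": 0, "claw": 1},
    {"tx": 0, "ty": 0, "tz": 0.0, "wx": 0, "wy": 0, "wz": 0, "claw": 1},
    {"tx": 0, "ty": 0, "tz": 0, "wx": 0, "wy": 0, "wz": 0, "claw": 1},
  ],
)

```text
time_s: 5.1
position: [0.4381, 0.0927, 0.0945]
orientation: [0.12, 0.993, -0.0, -0.0]
contact_force: [0.1, 0.9, -4.8]
grip_width: 0.461
finger_force: 62.2
```

```bash
python3 - <<'E'
from h import *
b=unit(-.04,0); print('bar',b)
row([b[0],b[1],.22],yaw-np.pi/2); row([b[0],b[1],.22],yaw+np.pi/2); print(ctrl.get_obs()['q'])
E
```

```text
bar [ 0.46824964 -0.009079  ]
t 5.1 tcp [0.4381 0.0927 0.0945] headx 166.18 shift units [-1.07 -1.83 -2.51] tilt [-0.001 -0.    -1.   ]
wz units -19.65
t 5.1 tcp [0.4381 0.0927 0.0945] headx 166.18 shift units [-1.07 -1.83 -2.51] tilt [-0.001 -0.    -1.   ]
wz units 19.62
[ 1.51559194e-01 -3.30939576e-01  2.07676276e+00  4.84770499e-05
  1.39657450e+00 -1.17806373e+00]
```

step_arm(
  plan=[
    {"tx": 0, "ty": 0, "tz": 0.03, "wx": 0, "wy": 0, "wz": 0, "claw": 1},
    {"tx": 0, "ty": 0, "tz": 0, "wx": 0, "wy": 0, "wz": 0, "claw": 1},
  ],
)

```text
time_s: 5.3
position: [0.4383, 0.0928, 0.0944]
orientation: [0.12, 0.993, -0.0, 0.0]
contact_force: [-6.1, -3.3, 9.9]
grip_width: 0.462
finger_force: 63.5
```

Contact at the expected height. Release, rise, go over the bar with turning.

step_arm(
  plan=[
    {"tx": 0, "ty": 0, "tz": 0, "wx": 0, "wy": 0, "wz": 0, "claw": -1},
    {"tx": 0, "ty": 0, "tz": 0, "wx": 0, "wy": 0, "wz": 0, "claw": -1},
    {"tx": 0, "ty": 0, "tz": 0, "wx": 0, "wy": 0, "wz": 0, "claw": -1},
    {"tx": 0, "ty": 0, "tz": -0.6, "wx": 0, "wy": 0, "wz": 0, "claw": -1},
    {"tx": 0, "ty": 0, "tz": -0.9, "wx": 0, "wy": 0, "wz": 0, "claw": -1},
    {"tx": 0, "ty": 0, "tz": -0.9, "wx": 0, "wy": 0, "wz": 0, "claw": -1},
    {"tx": -0.3, "ty": -0.6, "tz": -0.4, "wx": 0, "wy": 0, "wz": 0, "claw": 0},
    {"tx": -0.6, "ty": -0.7, "tz": 0, "wx": 0, "wy": 0, "wz": 0, "claw": 0},
  ],
)

```text
time_s: 6.1
position: [0.4672, 0.019, 0.2379]
orientation: [0.119, 0.993, 0.001, 0.003]
contact_force: [1.0, 0.1, -0.1]
grip_width: 0.686
finger_force: 0.0
```

step_arm(
  plan=[
    {"tx": -0.17, "ty": -0.53, "tz": 0, "wx": 0, "wy": 0, "wz": 1, "claw": 0},
    {"tx": 0, "ty": 0, "tz": 0, "wx": 0, "wy": 0, "wz": 1, "claw": 0},
    {"tx": 0, "ty": 0, "tz": 0, "wx": 0, "wy": 0, "wz": 1, "claw": 0},
    {"tx": 0, "ty": 0, "tz": 0, "wx": 0, "wy": 0, "wz": 1, "claw": 0},
    {"tx": 0, "ty": 0, "tz": 0, "wx": 0, "wy": 0, "wz": 1, "claw": 0},
    {"tx": 0, "ty": 0, "tz": 0, "wx": 0, "wy": 0, "wz": 1, "claw": 0},
    {"tx": 0, "ty": 0, "tz": 0, "wx": 0, "wy": 0, "wz": 1, "claw": 0},
    {"tx": 0, "ty": 0, "tz": 0, "wx": 0, "wy": 0, "wz": 1, "claw": 0},
  ],
)

```text
time_s: 6.9
position: [0.4685, -0.0088, 0.2337]
orientation: [0.428, 0.904, 0.0, -0.0]
contact_force: [0.7, 0.2, -0.4]
grip_width: 0.502
finger_force: 0.0
```

step_arm(
  plan=[
    {"tx": 0, "ty": 0, "tz": 0, "wx": 0, "wy": 0, "wz": 1, "claw": 0},
    {"tx": 0, "ty": 0, "tz": 0, "wx": 0, "wy": 0, "wz": 1, "claw": 0},
    {"tx": 0, "ty": 0, "tz": 0, "wx": 0, "wy": 0, "wz": 1, "claw": 0},
    {"tx": 0, "ty": 0, "tz": 0, "wx": 0, "wy": 0, "wz": 1, "claw": 0},
    {"tx": 0, "ty": 0, "tz": 0, "wx": 0, "wy": 0, "wz": 1, "claw": 0},
    {"tx": 0, "ty": 0, "tz": 0, "wx": 0, "wy": 0, "wz": 1, "claw": 0},
    {"tx": 0, "ty": 0, "tz": 0, "wx": 0, "wy": 0, "wz": 1, "claw": 0},
    {"tx": 0, "ty": 0, "tz": 0, "wx": 0, "wy": 0, "wz": 1, "claw": 0},
  ],
)

```text
time_s: 7.7
position: [0.4685, -0.0088, 0.2337]
orientation: [0.69, 0.723, 0.0, -0.0]
contact_force: [0.8, 0.3, -0.0]
grip_width: 0.505
finger_force: 0.0
```

step_arm(
  plan=[
    {"tx": 0, "ty": 0, "tz": 0, "wx": 0, "wy": 0, "wz": 1, "claw": 0},
    {"tx": 0, "ty": 0, "tz": 0, "wx": 0, "wy": 0, "wz": 1, "claw": 0},
    {"tx": 0, "ty": 0, "tz": 0, "wx": 0, "wy": 0, "wz": 1, "claw": 0},
    {"tx": 0, "ty": 0, "tz": 0, "wx": 0, "wy": 0, "wz": 0.62, "claw": 0},
    {"tx": 0, "ty": 0, "tz": 0, "wx": 0, "wy": 0, "wz": 0, "claw": 0},
  ],
)

```text
time_s: 8.2
position: [0.4685, -0.0088, 0.2337]
orientation: [0.787, 0.617, -0.0, -0.0]
contact_force: [-0.1, -0.4, -1.0]
grip_width: 0.498
finger_force: 0.0
```

```bash
python3 - <<'E'
from h import *
cm=cam('wrist'); f=optics.grab_frame('wrist'); cv2.imwrite('pics/w4.png',f)
b=unit(-.04,0); row([b[0],b[1],.105],yaw+np.pi/2); print(proj(cm,[*b,.129]))
print('red idx',onplane(cam('top'),(0,0),.04)[:0])
E
```

```text
t 8.25 tcp [ 0.4685 -0.0088  0.2337] headx 76.34 shift units [-0.01 -0.    2.57] tilt [-0.  0. -1.]
wz units 0.02
[321.80901691 196.27903079]
red idx []
```

View pics/w4.png

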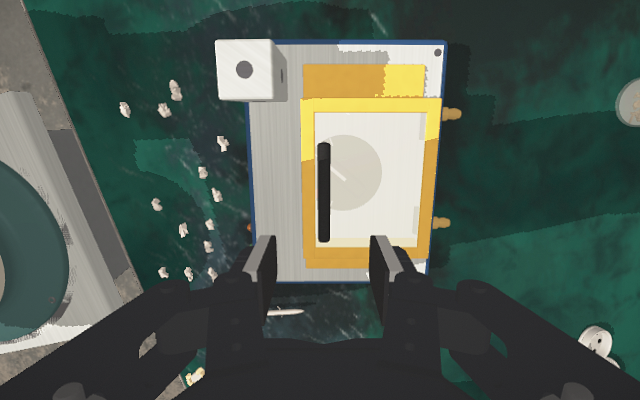

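The bar lies at column 324 (rows 143–242), within 3 mm of the prediction; the block stands upright on the deck front at (245,68). Descend and grip the bar.

step_arm(
  plan=[
    {"tx": 0, "ty": 0.02, "tz": 0.6, "wx": 0, "wy": 0, "wz": 0, "claw": 0},
    {"tx": 0, "ty": 0, "tz": 0.9, "wx": 0, "wy": 0, "wz": 0, "claw": 0},
    {"tx": 0, "ty": 0, "tz": 0.7, "wx": 0, "wy": 0, "wz": 0, "claw": 0},
    {"tx": 0, "ty": 0, "tz": 0.35, "wx": 0, "wy": 0, "wz": 0, "claw": 0},
    {"tx": 0, "ty": 0, "tz": 0, "wx": 0, "wy": 0, "wz": 0, "claw": 1},
    {"tx": 0, "ty": 0, "tz": 0, "wx": 0, "wy": 0, "wz": 0, "claw": 1},
    {"tx": 0, "ty": 0, "tz": 0, "wx": 0, "wy": 0, "wz": 0, "claw": 1},
    {"tx": 0, "ty": 0, "tz": 0, "wx": 0, "wy": 0, "wz": 0, "claw": 1},
  ],
)

```text
time_s: 9.05
position: [0.4696, -0.009, 0.108]
orientation: [0.786, 0.618, 0.0, 0.0]
contact_force: [-6.1, 1.0, 2.8]
grip_width: 0.088
finger_force: 58.5
```

```bash
python3 - <<'E'
import numpy as np
r=130.6;a=np.arctan2(84,100)
th=np.linspace(0,1.38,25); x=-r*np.cos(a+th);z=r*np.sin(a+th)
print(np.round(np.c_[th[1:],np.diff(x)/50,-np.diff(z)/50],2).tolist())
E
```

```text
[[0.06, 0.1, -0.11], [0.12, 0.11, -0.11], [0.17, 0.11, -0.1], [0.23, 0.12, -0.09], [0.29, 0.12, -0.09], [0.34, 0.13, -0.08], [0.4, 0.13, -0.07], [0.46, 0.14, -0.06], [0.52, 0.14, -0.06], [0.57, 0.14, -0.05], [0.63, 0.14, -0.04], [0.69, 0.15, -0.03], [0.75, 0.15, -0.02], [0.8, 0.15, -0.01], [0.86, 0.15, -0.01], [0.92, 0.15, 0.0], [0.98, 0.15, 0.01], [1.03, 0.15, 0.02], [1.09, 0.15, 0.03], [1.15, 0.15, 0.04], [1.21, 0.14, 0.05], [1.26, 0.14, 0.05], [1.32, 0.14, 0.06], [1.38, 0.13, 0.07]]
```

Bar gripped. Raise along the arc at ~0.55 rad/s.

step_arm(
  plan=[
    {"tx": 0, "ty": 0.1, "tz": -0.11, "wx": 0, "wy": 0, "wz": 0, "claw": 1},
    {"tx": 0, "ty": 0.11, "tz": -0.11, "wx": 0, "wy": 0, "wz": 0, "claw": 1},
    {"tx": 0, "ty": 0.11, "tz": -0.1, "wx": 0, "wy": 0, "wz": 0, "claw": 1},
    {"tx": 0, "ty": 0.12, "tz": -0.09, "wx": 0, "wy": 0, "wz": 0, "claw": 1},
    {"tx": 0, "ty": 0.12, "tz": -0.09, "wx": 0, "wy": 0, "wz": 0, "claw": 1},
    {"tx": 0, "ty": 0.13, "tz": -0.08, "wx": 0, "wy": 0, "wz": 0, "claw": 1},
    {"tx": 0, "ty": 0.13, "tz": -0.07, "wx": 0, "wy": 0, "wz": 0, "claw": 1},
    {"tx": 0, "ty": 0.14, "tz": -0.06, "wx": 0, "wy": 0, "wz": 0, "claw": 1},
  ],
)

```text
time_s: 9.85
position: [0.5145, -0.02, 0.1444]
orientation: [0.786, 0.618, -0.001, -0.002]
contact_force: [-31.6, 5.3, 21.0]
grip_width: 0.088
finger_force: 59.4
```

step_arm(
  plan=[
    {"tx": 0, "ty": 0.14, "tz": -0.06, "wx": 0, "wy": 0, "wz": 0, "claw": 1},
    {"tx": 0, "ty": 0.14, "tz": -0.05, "wx": 0, "wy": 0, "wz": 0, "claw": 1},
    {"tx": 0, "ty": 0.14, "tz": -0.04, "wx": 0, "wy": 0, "wz": 0, "claw": 1},
    {"tx": 0, "ty": 0.15, "tz": -0.03, "wx": 0, "wy": 0, "wz": 0, "claw": 1},
    {"tx": 0, "ty": 0.15, "tz": -0.02, "wx": 0, "wy": 0, "wz": 0, "claw": 1},
    {"tx": 0, "ty": 0.15, "tz": -0.01, "wx": 0, "wy": 0, "wz": 0, "claw": 1},
    {"tx": 0, "ty": 0.15, "tz": -0.01, "wx": 0, "wy": 0, "wz": 0, "claw": 1},
    {"tx": 0, "ty": 0.15, "tz": 0, "wx": 0, "wy": 0, "wz": 0, "claw": 1},
  ],
)

```text
time_s: 10.65
position: [0.5729, -0.0341, 0.1565]
orientation: [0.786, 0.618, 0.0, 0.0]
contact_force: [-17.7, 3.9, 17.5]
grip_width: 0.091
finger_force: 61.7
```

step_arm(
  plan=[
    {"tx": 0, "ty": 0.15, "tz": 0.01, "wx": 0, "wy": 0, "wz": 0, "claw": 1},
    {"tx": 0, "ty": 0.15, "tz": 0.02, "wx": 0, "wy": 0, "wz": 0, "claw": 1},
    {"tx": 0, "ty": 0.15, "tz": 0.03, "wx": 0, "wy": 0, "wz": 0, "claw": 1},
    {"tx": 0, "ty": 0.15, "tz": 0.04, "wx": 0, "wy": 0, "wz": 0, "claw": 1},
    {"tx": 0, "ty": 0.14, "tz": 0.05, "wx": 0, "wy": 0, "wz": 0, "claw": 1},
    {"tx": 0, "ty": 0.14, "tz": 0.05, "wx": 0, "wy": 0, "wz": 0, "claw": 1},
    {"tx": 0, "ty": 0.14, "tz": 0.06, "wx": 0, "wy": 0, "wz": 0, "claw": 1},
    {"tx": 0, "ty": 0.11, "tz": 0.06, "wx": 0, "wy": 0, "wz": 0, "claw": 1},
  ],
)

```text
time_s: 11.45
position: [0.6279, -0.0476, 0.1395]
orientation: [0.786, 0.618, 0.0, -0.0]
contact_force: [-12.4, 2.8, 11.2]
grip_width: 0.087
finger_force: 62.7
```

```bash
python3 - <<'E'
from h import *
R,p=pose(); v=p[:2]-unit(.06,0); c,s=np.cos(yaw),np.sin(yaw)
x=c*v[0]+s*v[1]; z=p[2]+.0187-.04; print(x,z,np.hypot(x,z),'theta',np.arctan2(z,-x)-np.arctan2(84,100),ctrl.get_obs()['contact_force'])
E
```

```text
0.06426771699217784 0.11817307961962453 0.1345184604215079 theta 1.3702411133500112 [-12.37433739   2.81484219  11.18198631]
```

Guard at ~1.37 rad. Part-open, rise, go back over the block while turning.

step_arm(
  plan=[
    {"tx": 0, "ty": 0, "tz": 0, "wx": 0, "wy": 0, "wz": 0, "claw": 0.45},
    {"tx": 0, "ty": 0, "tz": 0, "wx": 0, "wy": 0, "wz": 0, "claw": 0.45},
    {"tx": 0, "ty": 0, "tz": -0.5, "wx": 0, "wy": 0, "wz": 0, "claw": 0.45},
    {"tx": 0, "ty": 0, "tz": -0.9, "wx": 0, "wy": 0, "wz": 0, "claw": 0.45},
    {"tx": 0, "ty": 0, "tz": -0.5, "wx": 0, "wy": 0, "wz": 0, "claw": 0.45},
    {"tx": 0.34, "ty": -0.84, "tz": 0, "wx": 0, "wy": 0, "wz": 0, "claw": -1},
    {"tx": 0.4, "ty": -0.9, "tz": 0, "wx": 0, "wy": 0, "wz": 0, "claw": -1},
    {"tx": 0.4, "ty": -0.9, "tz": 0, "wx": 0, "wy": 0, "wz": 0, "claw": -1},
  ],
)

```text
time_s: 12.25
position: [0.5117, 0.0395, 0.2324]
orientation: [0.787, 0.617, 0.0, 0.0]
contact_force: [-0.3, 1.1, 0.0]
grip_width: 0.777
finger_force: 0.0
```

step_arm(
  plan=[
    {"tx": 0.4, "ty": -0.9, "tz": 0, "wx": 0, "wy": 0, "wz": 0, "claw": -1},
    {"tx": 0.3, "ty": -0.8, "tz": 0, "wx": 0, "wy": 0, "wz": -1, "claw": -1},
    {"tx": 0, "ty": 0, "tz": 0, "wx": 0, "wy": 0, "wz": -1, "claw": -1},
    {"tx": 0, "ty": 0, "tz": 0, "wx": 0, "wy": 0, "wz": -1, "claw": -1},
    {"tx": 0, "ty": 0, "tz": 0, "wx": 0, "wy": 0, "wz": -1, "claw": -1},
    {"tx": 0, "ty": 0, "tz": 0, "wx": 0, "wy": 0, "wz": -1, "claw": -1},
    {"tx": 0, "ty": 0, "tz": 0, "wx": 0, "wy": 0, "wz": -1, "claw": -1},
    {"tx": 0, "ty": 0, "tz": 0, "wx": 0, "wy": 0, "wz": -1, "claw": -1},
  ],
)

```text
time_s: 13.05
position: [0.4388, 0.0931, 0.2327]
orientation: [0.584, 0.812, 0.0, 0.0]
contact_force: [0.1, 0.4, 1.0]
grip_width: 1.001
finger_force: 0.0
```

step_arm(
  plan=[
    {"tx": 0, "ty": 0, "tz": 0, "wx": 0, "wy": 0, "wz": -1, "claw": -1},
    {"tx": 0, "ty": 0, "tz": 0, "wx": 0, "wy": 0, "wz": -1, "claw": -1},
    {"tx": 0, "ty": 0, "tz": 0, "wx": 0, "wy": 0, "wz": -1, "claw": -1},
    {"tx": 0, "ty": 0, "tz": 0, "wx": 0, "wy": 0, "wz": -1, "claw": -1},
    {"tx": 0, "ty": 0, "tz": 0, "wx": 0, "wy": 0, "wz": -1, "claw": -1},
    {"tx": 0, "ty": 0, "tz": 0, "wx": 0, "wy": 0, "wz": -1, "claw": -1},
    {"tx": 0, "ty": 0, "tz": 0, "wx": 0, "wy": 0, "wz": -1, "claw": -1},
    {"tx": 0, "ty": 0, "tz": 0, "wx": 0, "wy": 0, "wz": -1, "claw": -1},
  ],
)

```text
time_s: 13.85
position: [0.4388, 0.0931, 0.2326]
orientation: [0.299, 0.954, 0.0, 0.001]
contact_force: [-0.4, -0.2, -0.3]
grip_width: 1.003
finger_force: 0.0
```

step_arm(
  plan=[
    {"tx": 0, "ty": 0, "tz": 0, "wx": 0, "wy": 0, "wz": -1, "claw": -1},
    {"tx": 0, "ty": 0, "tz": 0, "wx": 0, "wy": 0, "wz": -1, "claw": -1},
    {"tx": 0, "ty": 0, "tz": 0, "wx": 0, "wy": 0, "wz": -1, "claw": -1},
    {"tx": 0, "ty": 0, "tz": 0, "wx": 0, "wy": 0, "wz": -0.65, "claw": -1},
  ],
)

```text
time_s: 14.25
position: [0.4388, 0.0931, 0.2327]
orientation: [0.157, 0.988, 0.0, 0.001]
contact_force: [0.2, 0.3, 0.3]
grip_width: 1.0
finger_force: 0.0
```

```bash
python3 - <<'E'
from h import *
row([.4382,.0927,.0945],yaw+np.pi)
cm=cam('wrist'); f=optics.grab_frame('wrist'); s=optics.grab_frame('scene'); t=optics.grab_frame('top')
print(proj(cm,[.4382,.0927,.135]))
z=lambda a,w,h:cv2.resize(a,(w,h),interpolation=cv2.INTER_CUBIC)
cv2.imwrite('pics/s5.png',s);cv2.imwrite('pics/w5f.png',f);cv2.imwrite('pics/t5.png',t)
cv2.imwrite('pics/w5.png',np.vstack([np.hstack([z(s[130:280,220:400],400,300),z(t[150:270,260:420],400,300)]),z(f,480,300).repeat(1,0) if 0 else cv2.copyMakeBorder(z(f,480,300),0,0,0,320,cv2.BORDER_CONSTANT)]))
E
```

```text
t 14.25 tcp [0.4388 0.0931 0.2327] headx 161.96 shift units [ 0.01 -0.01  2.76] tilt [ 0.001  0.    -1.   ]
wz units -0.93
[320.94813161 196.03998277]
```

View pics/w5.png

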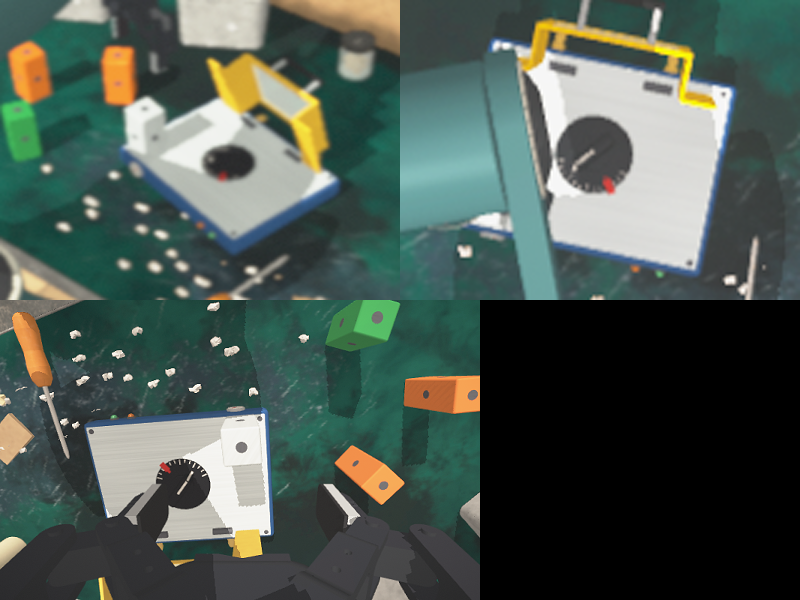

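The guard stands open (~1.35 rad), the block is exactly where predicted (wrist (321,196)), knob pointer to the front-left, red index front-right. Grip the block.

step_arm(
  plan=[
    {"tx": 0, "ty": 0, "tz": 0.5, "wx": 0, "wy": 0, "wz": -0.93, "claw": -1},
    {"tx": 0, "ty": 0, "tz": 0.9, "wx": 0, "wy": 0, "wz": 0, "claw": -1},
    {"tx": 0, "ty": 0, "tz": 0.8, "wx": 0, "wy": 0, "wz": 0, "claw": -1},
    {"tx": 0, "ty": 0, "tz": 0.44, "wx": 0, "wy": 0, "wz": 0, "claw": -1},
    {"tx": 0, "ty": 0, "tz": 0.1, "wx": 0, "wy": 0, "wz": 0, "claw": 1},
    {"tx": 0, "ty": 0, "tz": 0, "wx": 0, "wy": 0, "wz": 0, "claw": 1},
    {"tx": 0, "ty": 0, "tz": 0, "wx": 0, "wy": 0, "wz": 0, "claw": 1},
    {"tx": 0, "ty": 0, "tz": 0, "wx": 0, "wy": 0, "wz": 0, "claw": 1},
  ],
)

```text
time_s: 15.2
position: [0.4396, 0.0932, 0.0967]
orientation: [0.122, 0.993, 0.0, 0.001]
contact_force: [-1.7, -1.2, 7.5]
grip_width: 0.463
finger_force: 60.5
```

step_arm(
  plan=[
    {"tx": 0, "ty": 0, "tz": 0, "wx": 0, "wy": 0, "wz": 0, "claw": 1},
    {"tx": 0, "ty": 0, "tz": -0.12, "wx": 0, "wy": 0, "wz": 0, "claw": 1},
  ],
)

```text
time_s: 15.4
position: [0.4388, 0.0931, 0.1012]
orientation: [0.122, 0.993, 0.0, 0.0]
contact_force: [0.2, -1.4, -4.7]
grip_width: 0.461
finger_force: 61.1
```

```bash
python3 - <<'E'
from h import *
p=unit(-.015,.092); row([p[0],p[1],.0945],yaw+np.pi)
E
```

```text
t 15.4 tcp [0.4388 0.0931 0.1012] headx 166.01 shift units [-1.56  0.    0.14] tilt [ 0.  0. -1.]
wz units -0.05
```

step_arm(
  plan=[
    {"tx": -0.3, "ty": 0, "tz": 0, "wx": 0, "wy": 0, "wz": 0, "claw": 1},
    {"tx": -0.5, "ty": 0, "tz": 0, "wx": 0, "wy": 0, "wz": 0, "claw": 1},
    {"tx": -0.46, "ty": 0, "tz": 0, "wx": 0, "wy": 0, "wz": -0.05, "claw": 1},
    {"tx": -0.3, "ty": 0, "tz": 0, "wx": 0, "wy": 0, "wz": 0, "claw": 1},
    {"tx": 0, "ty": 0, "tz": 0.05, "wx": 0, "wy": 0, "wz": 0, "claw": 1},
    {"tx": 0, "ty": 0, "tz": 0.04, "wx": 0, "wy": 0, "wz": 0, "claw": 1},
    {"tx": 0, "ty": 0, "tz": 0, "wx": 0, "wy": 0, "wz": 0, "claw": 1},
  ],
)

```text
time_s: 16.1
position: [0.5143, 0.0743, 0.0968]
orientation: [0.12, 0.993, -0.0, 0.0]
contact_force: [1.5, -1.5, -2.5]
grip_width: 0.458
finger_force: 61.7
```

step_arm(
  plan=[
    {"tx": 0, "ty": 0, "tz": 0.02, "wx": 0, "wy": 0, "wz": 0, "claw": 1},
    {"tx": 0, "ty": 0, "tz": 0, "wx": 0, "wy": 0, "wz": 0, "claw": 1},
  ],
)

```text
time_s: 16.3
position: [0.5145, 0.0743, 0.0967]
orientation: [0.12, 0.993, -0.0, 0.001]
contact_force: [-2.8, -4.3, 8.8]
grip_width: 0.459
finger_force: 63.0
```

step_arm(
  plan=[
    {"tx": 0, "ty": 0, "tz": 0, "wx": 0, "wy": 0, "wz": 0, "claw": -0.6},
    {"tx": 0, "ty": 0, "tz": 0, "wx": 0, "wy": 0, "wz": 0, "claw": -0.6},
    {"tx": 0, "ty": 0, "tz": 0, "wx": 0, "wy": 0, "wz": 0, "claw": -0.6},
    {"tx": 0, "ty": 0, "tz": -0.5, "wx": 0, "wy": 0, "wz": 0, "claw": -0.6},
    {"tx": 0, "ty": 0, "tz": -0.9, "wx": 0, "wy": 0, "wz": 0, "claw": -0.6},
    {"tx": 0, "ty": 0, "tz": -0.9, "wx": 0, "wy": 0, "wz": 0, "claw": -0.6},
    {"tx": 0, "ty": -0.5, "tz": -0.5, "wx": 0, "wy": 0, "wz": 0, "claw": 0},
    {"tx": 0.1, "ty": -0.9, "tz": 0, "wx": 0, "wy": 0, "wz": 0, "claw": 0},
  ],
)

```text
time_s: 17.1
position: [0.4941, 0.0081, 0.2393]
orientation: [0.118, 0.993, 0.0, 0.003]
contact_force: [0.9, -0.5, -1.1]
grip_width: 0.504
finger_force: 0.0
```

step_arm(
  plan=[
    {"tx": 0, "ty": -0.44, "tz": 0, "wx": 0, "wy": 0, "wz": 0, "claw": 0.2},
    {"tx": 0, "ty": 0, "tz": 0, "wx": 0, "wy": 0, "wz": 0, "claw": 0.2},
    {"tx": 0, "ty": 0, "tz": 0, "wx": 0, "wy": 0, "wz": 0, "claw": 0.2},
  ],
)

```text
time_s: 17.4
position: [0.4877, -0.0139, 0.2353]
orientation: [0.12, 0.993, 0.0, 0.0]
contact_force: [-1.0, 0.0, -0.3]
grip_width: 0.404
finger_force: 0.0
```

```bash
python3 - <<'E'
from h import *
cm=cam('wrist'); f=optics.grab_frame('wrist'); s=optics.grab_frame('scene'); cv2.imwrite('pics/w6f.png',f);cv2.imwrite('pics/s6.png',s)
k=unit(-.02,0); row([*k,.049],yaw+np.pi); uv=proj(cm,[*k,.071]); print(uv, proj(cm,[*k,.04]))
u,v=map(int,uv); u0=max(u-60,0);v0=max(v-60,0); print(u0,v0)
z=lambda a,w,h:cv2.resize(a,(w,h),interpolation=cv2.INTER_CUBIC)
cv2.imwrite('pics/w6.png',np.hstack([z(f[v0:v0+120,u0:u0+120],480,480),z(s[130:270,240:350],300,480)]))
hs=cv2.cvtColor(f,cv2.COLOR_BGR2HSV); m=cv2.inRange(hs,(0,150,100),(8,255,255))|cv2.inRange(hs,(172,150,100),(180,255,255))
m[:v0]=0;m[v0+120:]=0;m[:,:u0]=0;m[:,u0+120:]=0
ys,xs=np.nonzero(m);print(len(xs))
P=np.array([onplane(cm,(x,y),.0415)[:2]-k for x,y in zip(xs,ys)]); r=np.hypot(*P.T)
print('index r',r.min(),r.max(),'ang',np.degrees(np.arctan2(*P.mean(0)[::-1])-yaw-np.pi))
E
```

```text
t 17.5 tcp [ 0.4879 -0.0132  0.2351] headx 166.28 shift units [ 0.   -0.01  3.72] tilt [-0.  0. -1.]
wz units 0.01
[322.07592442 178.3465252 ] [322.13174748 172.19303012]
262 118
119
index r 0.023939468374907617 0.04168297863097479 ang -322.3500323579324
```

View pics/w6.png

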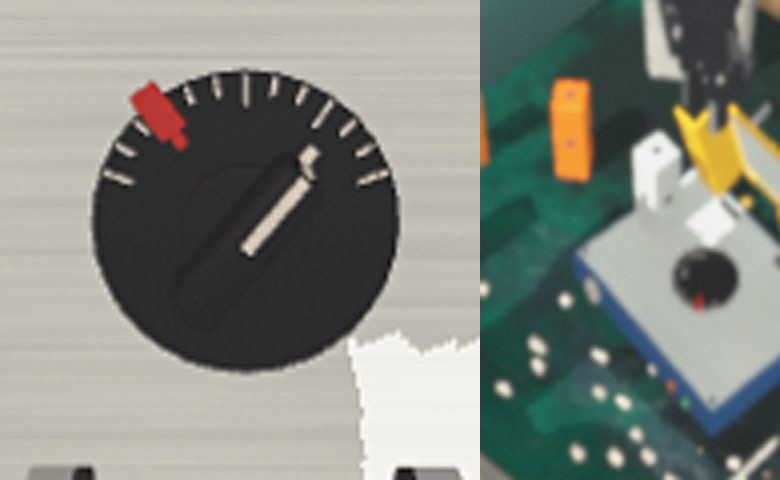

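Wrist crop: dial centre (246,221), pointer at (312,150) → −42.4° from front, red index at about (160,116) → +38.5°; so 81° (1.41 rad) anticlockwise. The scene shows the block upright left, guard still above it and sinking. Grip the knob.

step_arm(
  plan=[
    {"tx": 0, "ty": 0, "tz": 0.3, "wx": 0, "wy": 0, "wz": 1, "claw": 0.2},
    {"tx": 0, "ty": 0, "tz": 0.3, "wx": 0, "wy": 0, "wz": 1, "claw": 0.2},
    {"tx": 0, "ty": 0, "tz": 0.3, "wx": 0, "wy": 0, "wz": 1, "claw": 0.2},
    {"tx": 0, "ty": 0, "tz": 0.3, "wx": 0, "wy": 0, "wz": 1, "claw": 0.2},
    {"tx": 0, "ty": 0, "tz": 0.3, "wx": 0, "wy": 0, "wz": 1, "claw": 0.2},
    {"tx": 0, "ty": 0, "tz": 0.3, "wx": 0, "wy": 0, "wz": 1, "claw": 0.2},
    {"tx": 0, "ty": 0, "tz": 0.3, "wx": 0, "wy": 0, "wz": 1, "claw": 0.2},
    {"tx": 0, "ty": 0, "tz": 0.3, "wx": 0, "wy": 0, "wz": 1, "claw": 0.2},
  ],
)

```text
time_s: 18.3
position: [0.4879, -0.0129, 0.1145]
orientation: [0.427, 0.904, -0.0, -0.0]
contact_force: [0.1, -0.3, 0.4]
grip_width: 0.404
finger_force: 0.0
```

step_arm(
  plan=[
    {"tx": 0, "ty": 0, "tz": 0.3, "wx": 0, "wy": 0, "wz": 0.75, "claw": 0.2},
    {"tx": 0, "ty": 0, "tz": 0.5, "wx": 0, "wy": 0, "wz": 0.5, "claw": 0.2},
    {"tx": 0, "ty": 0, "tz": 0.4, "wx": 0, "wy": 0, "wz": 0, "claw": 0.2},
    {"tx": 0, "ty": 0, "tz": 0.1, "wx": 0, "wy": 0, "wz": 0, "claw": 0.2},
    {"tx": 0, "ty": 0, "tz": 0, "wx": 0, "wy": 0, "wz": 0, "claw": 1},
    {"tx": 0, "ty": 0, "tz": 0, "wx": 0, "wy": 0, "wz": 0, "claw": 1},
    {"tx": 0, "ty": 0, "tz": 0, "wx": 0, "wy": 0, "wz": 0, "claw": 1},
  ],
)

```text
time_s: 19.0
position: [0.4882, -0.0134, 0.0509]
orientation: [0.47, 0.882, 0.001, 0.0]
contact_force: [4.8, 3.2, -8.0]
grip_width: 0.15
finger_force: 60.4
```

Gripped (12.8–14 mm). Turn anticlockwise 17.6 units.

step_arm(
  plan=[
    {"tx": 0, "ty": 0, "tz": 0, "wx": 0, "wy": 0, "wz": -1, "claw": 1},
    {"tx": 0, "ty": 0, "tz": 0, "wx": 0, "wy": 0, "wz": -1, "claw": 1},
    {"tx": 0, "ty": 0, "tz": 0, "wx": 0, "wy": 0, "wz": -1, "claw": 1},
    {"tx": 0, "ty": 0, "tz": 0, "wx": 0, "wy": 0, "wz": -1, "claw": 1},
    {"tx": 0, "ty": 0, "tz": 0, "wx": 0, "wy": 0, "wz": -1, "claw": 1},
    {"tx": 0, "ty": 0, "tz": 0, "wx": 0, "wy": 0, "wz": -1, "claw": 1},
    {"tx": 0, "ty": 0, "tz": 0, "wx": 0, "wy": 0, "wz": -1, "claw": 1},
    {"tx": 0, "ty": 0, "tz": 0, "wx": 0, "wy": 0, "wz": -1, "claw": 1},
  ],
)

```text
time_s: 19.8
position: [0.488, -0.0137, 0.0509]
orientation: [0.167, 0.986, 0.0, 0.0]
contact_force: [3.1, 1.2, -7.1]
grip_width: 0.145
finger_force: 60.5
```

step_arm(
  plan=[
    {"tx": 0, "ty": 0, "tz": 0, "wx": 0, "wy": 0, "wz": -1, "claw": 1},
    {"tx": 0, "ty": 0, "tz": 0, "wx": 0, "wy": 0, "wz": -1, "claw": 1},
    {"tx": 0, "ty": 0, "tz": 0, "wx": 0, "wy": 0, "wz": -1, "claw": 1},
    {"tx": 0, "ty": 0, "tz": 0, "wx": 0, "wy": 0, "wz": -1, "claw": 1},
    {"tx": 0, "ty": 0, "tz": 0, "wx": 0, "wy": 0, "wz": -1, "claw": 1},
    {"tx": 0, "ty": 0, "tz": 0, "wx": 0, "wy": 0, "wz": -1, "claw": 1},
    {"tx": 0, "ty": 0, "tz": 0, "wx": 0, "wy": 0, "wz": -1, "claw": 1},
    {"tx": 0, "ty": 0, "tz": 0, "wx": 0, "wy": 0, "wz": -1, "claw": 1},
  ],
)

```text
time_s: 20.6
position: [0.4881, -0.0141, 0.0509]
orientation: [-0.151, 0.989, -0.0, 0.0]
contact_force: [2.2, -1.7, -8.7]
grip_width: 0.148
finger_force: 60.4
```

step_arm(
  plan=[
    {"tx": 0, "ty": 0, "tz": 0, "wx": 0, "wy": 0, "wz": -1, "claw": 1},
    {"tx": 0, "ty": 0, "tz": 0, "wx": 0, "wy": 0, "wz": -0.6, "claw": 1},
    {"tx": 0, "ty": 0, "tz": 0, "wx": 0, "wy": 0, "wz": 0, "claw": 1},
    {"tx": 0, "ty": 0, "tz": 0, "wx": 0, "wy": 0, "wz": 0, "claw": 0.2},
    {"tx": 0, "ty": 0, "tz": 0, "wx": 0, "wy": 0, "wz": 0, "claw": 0.2},
    {"tx": 0, "ty": 0, "tz": -0.4, "wx": 0, "wy": 0, "wz": 0, "claw": 0.2},
    {"tx": 0, "ty": 0, "tz": -0.8, "wx": 0, "wy": 0, "wz": 0, "claw": 0.2},
    {"tx": 0, "ty": 0, "tz": -0.8, "wx": 0, "wy": 0, "wz": 0, "claw": 0.2},
  ],
)

```text
time_s: 21.4
position: [0.4874, -0.0137, 0.1517]
orientation: [-0.212, 0.977, 0.0, -0.0]
contact_force: [1.4, -0.8, -0.5]
grip_width: 0.397
finger_force: 0.0
```

step_arm(
  plan=[
    {"tx": 0, "ty": 0, "tz": -0.8, "wx": 0, "wy": 0, "wz": 0, "claw": 0.2},
    {"tx": 0, "ty": 0, "tz": -0.8, "wx": 0, "wy": 0, "wz": 0, "claw": 0.2},
    {"tx": 0, "ty": 0, "tz": 0, "wx": 0, "wy": 0, "wz": 0.98, "claw": 0.2},
    {"tx": 0, "ty": 0, "tz": 0, "wx": 0, "wy": 0, "wz": 1, "claw": 0.2},
    {"tx": 0, "ty": 0, "tz": 0, "wx": 0, "wy": 0, "wz": 1, "claw": 0.2},
    {"tx": 0, "ty": 0, "tz": 0, "wx": 0, "wy": 0, "wz": 1, "claw": 0.2},
    {"tx": 0, "ty": 0, "tz": 0, "wx": 0, "wy": 0, "wz": 1, "claw": 0.2},
    {"tx": 0, "ty": 0, "tz": 0, "wx": 0, "wy": 0, "wz": 0, "claw": 0.2},
  ],
)

```text
time_s: 22.2
position: [0.4878, -0.0137, 0.2309]
orientation: [-0.014, 1.0, 0.0, 0.0]
contact_force: [-0.8, -1.3, 0.7]
grip_width: 0.401
finger_force: 0.0
```

```bash
python3 - <<'E'
from h import *
cm=cam('wrist'); f=optics.grab_frame('wrist'); s=optics.grab_frame('scene')
k=unit(-.02,0); row([*k,.049],yaw+np.pi); uv=proj(cm,[*k,.04]); print(uv)
u,v=map(int,uv); u0=u-60;v0=v-60; print(u0,v0)
z=lambda a,w,h:cv2.resize(a,(w,h),interpolation=cv2.INTER_CUBIC)
cv2.imwrite('pics/w7.png',np.hstack([z(f[v0:v0+120,u0:u0+120],400,400),z(s[130:270,240:380],400,400)]))
E
```

```text
t 22.3 tcp [ 0.4878 -0.0138  0.2307] headx -178.19 shift units [ 0.   -0.    3.63] tilt [ 0.  0. -1.]
wz units 3.4
[322.15712648 172.69262305]
262 112
```

View pics/w7.png

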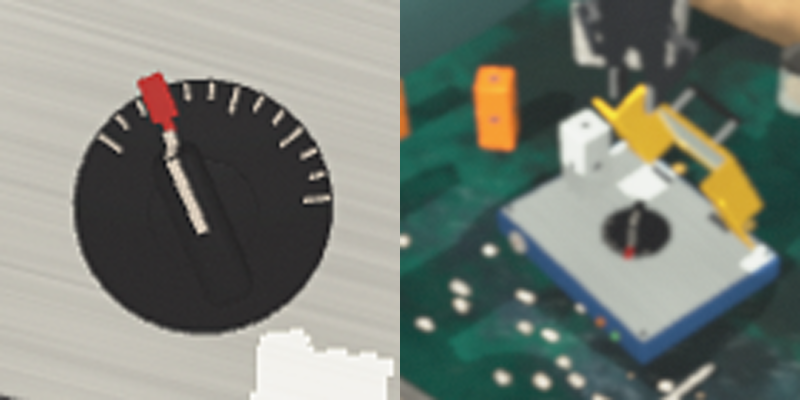

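Pointer tip (172,145) touches the red index tip (170,128): aligned. The block stands, the guard is nearly down on it. Wait and watch until the guard stops sinking.

```bash
python3 - <<'E'
from h import *
for i in range(160):
    s=optics.grab_frame('scene')
    if i%16==0 or i==159:
        hs=cv2.cvtColor(s,cv2.COLOR_BGR2HSV); m=cv2.inRange(hs,(20,130,100),(32,255,255)); m[:150]=0;m[230:]=0;m[:,:300]=0;m[:,390:]=0
        ys,xs=np.nonzero(m); print(round(ctrl.get_obs()['time_s'],2),len(xs),xs.mean().round(2),ys.mean().round(2))
cv2.imwrite('pics/s8.png',cv2.resize(s[130:270,240:380],None,fx=4,fy=4,interpolation=cv2.INTER_CUBIC))
E
```

```text
22.35 774 339.23 184.55
23.15 762 338.98 184.7
23.95 754 338.83 184.95
24.75 745 338.79 185.37
25.55 751 338.81 185.38
26.35 749 338.77 185.36
27.15 746 338.83 185.43
27.95 747 338.83 185.41
28.75 750 338.87 185.43
29.55 749 338.82 185.4
30.3 748 338.79 185.39
```

View pics/s8.png

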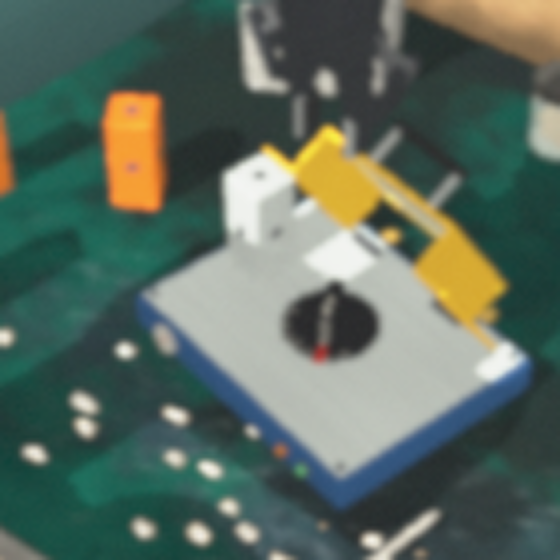

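The guard stopped moving at t ≈ 24.8 s. Its flange lies on the upright block (top at (260,175)), and the gripper is clear of everything.

```bash
python3 -c "
from bench import ctrl
print(ctrl.sign_off())"
```

```text
the job is handed in; nothing more can be done
None
```

The guard rests on the upright block, the knob's pointer lines up with the red index, the oil bottle was not touched, and the job was handed in at about 30 s; the sign-off returned no verdict.

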